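# Close up a row of display plinths for gluing

## Robot

A 6-joint arm with a two-finger parallel gripper is mounted at the origin on the work surface. World frame = base frame: x ahead of the robot, y to its left, z up, the work surface at z = 0. Lengths are in m, angles in rad, forces in N, time in s.
With the tool pointing down it reaches from about 0.4 to 0.925 m from the base axis. Payload 3.4 kg.
Tool frame: the origin (TCP) lies midway between the tips of the shut fingers; the grasp point (between the pads) lies 19 mm behind it; z points along the fingers, y is the line along which they close (so a half turn about z gives the same grasp; the last joint's range is limited). The gripper opens to 85 mm and grips with 20 to 120 N. Pads are 22 mm wide; open, the fingers measure 114 mm over their backs; the gripper's body (76 mm by 85 mm) begins 54 mm behind the grasp point. The pads swing forward as they close: fully open they stand 13 mm farther back than shut.
Start: joints at [-1.262, 0.307, 1.506, -0, 1.328, -0.073], TCP at [0.215, -0.533, 0.231] pointing down, gripper open.
Joint ranges: [-3.12, 3.12], [-1.05, 2.28], [0.14, 2.33], [-1.42, 4.57], [0.1, 2.73], [-2.68, 2.68]. Speed limits (rad/s): [2.57, 2.57, 3.14, 3.14, 3.14, 3.14].

## Interface

Orientations are given as a unit quaternion [w, x, y, z].
In Python, from workcell import bot gives the robot as it stands. The module is installed in compiled form; this text tells all that it offers.
- The arm moves only by the tool play_rows, never from a script. Its argument "moves" is a list of rows, each a list of 7 numbers: the turn, a rotation vector about the tool's x, y, z in units of 0.15 rad (1.0 is 0.15 rad), then the shift along the tool's x, y, z in units of 0.06 m (1.0 is 0.06 m), then the opening, from -1 (shut) to 1 (fully open). In form: [[ax, ay, az, tx, ty, tz, fingers], ...]. A call has 1 to 10 rows; each row shifts and turns the commanded pose from where the row before left it, along the tool's axes as they then stand; what a row does not reach is not made up. A row lasts 1/8 s, in which the tool goes at most 62.5 mm and 10.7 degrees, less where a joint would pass 70% of its speed; a pose out of reach is approached as far as the arm can. A call with a number of a shift or a turn outside -1 to 1 is refused whole. A call with a gripper value outside its range is refused whole. The fingers move at their own pace and stop on an object; "grip_force" is the grip in N (left out, the last holds). Time passes only in rows, so rows that do not move let the fingers close. It gives the time, the measured TCP pose, the force, the opening and the grip force at its end, in the units of the state.
- bot.get_obs(): the state, without advancing time (a new reading comes with each control period).
- bot.camera(name): name is "side" or "top"; returns (picture, depth): 400x640x3 uint8, blue, green, red; 400x640 float32, m along the optical axis (not along the pixel's ray), 0 where there is no reading.
- bot.get_calibration(name): a dict with "mtx" (3x3 intrinsics, pixels), "rvec" (rotation vector, rad) and "tvec" (3), from world to camera coordinates, as OpenCV has them. Camera axes: x right, y down, z forward; pixel columns grow to the right and rows downward; lengths in m; the calibration is good to about 2 mm. A picture is of the moment at which its call begins. get_calibration takes no time and is no camera call.
- bot.job_done(): hands the job in; it is judged then, once.
Trained networks look in the newest picture that a camera, given by its name, has taken for a name from the list of things; names that differ only in an ending like _2 or _b are one class to them, and where a whole thing is asked for, a point or a joint stands for the part that bears it (a point fixed in the world has none). Each returns a list of dicts, best first, with "confidence" (0 to 1); they miss things now and then, are a little off and sometimes report something else, mostly with a low value. They report only what shows in the picture. A call takes as long as a camera call.
- bot.look_for(camera, thing): "location" ([row, column] in pixels, amid what is visible of it).
The state is a dict: "clock": time; "joint_positions": joint angles; "joint_vel": joint speeds; "tau": joint torques, N m; "position": TCP position; "tool_rot": TCP orientation; "wrist_force": force on the tool from outside, world axes, zero at the start; "ft_torque": the same for the moment, N m; "opening": finger opening in m; "grip_force": force on a finger pad.
Only numpy, scipy, OpenCV 4.12 (cv2) and the standard library are available. Lean on these libraries where they do the work, as an engineer would, in place of code of your own. Each camera call takes 0.05 s, during which the arm holds its last target. There are 200 camera calls.

## Task

First clear the loose wooden offcut from beside the steel straightedge into the empty cardboard carton. Then nudge the three stepped wooden plinths into one straight, closed row, upright and flush against the straightedge's near edge: the longest against the end stop, then the middle one, then the shortest, lengthwise with no gaps. Finally press from the shortest one's free end towards the stop with a steady push of about 10 newtons for half a second so that the whole row is tight (never 45 newtons or more), let go, and leave everything else where it stands.

Things in the scene. Friction and masses are not known exactly. Their poses are not given: they have to be found in the camera images.
- straightedge: fixed steel bar lying on the table, 25 wide (x), 340 long (y), 12 high. Origin: on the table at the middle of its near edge (the side towards the robot); the row stands against this edge on its -x side; y runs along the bar. The bar occupies x 0 to 25.
- end_stop: steel stop block fixed on the straightedge, pointing out from its near edge towards the robot: 48 (x, from the edge to -48) x 22 (y 0 to 22) x 14 high, with a brass screw up to height 31 over the bar (x 4 to 22). Origin: on the table in the inner corner where its flat face meets the near edge of the bar; the row extends from this face along -y. Axes parallel to the straightedge's.
- plinth_long: stepped wooden display plinth, foot 45 (x) x 70 (y) x 14 high, on it a smaller upper step 33 (x) x 58 (y) reaching 32 height; all of one plain wood, told apart by length. Origin: centre of the underside, z up, y along its length.
- plinth_medium: stepped wooden display plinth, foot 45 (x) x 55 (y) x 14 high, on it a smaller upper step 33 (x) x 43 (y) reaching 32 height; all of one plain wood, told apart by length. Origin: centre of the underside, z up, y along its length.
- plinth_short: stepped wooden display plinth, foot 45 (x) x 40 (y) x 14 high, on it a smaller upper step 33 (x) x 28 (y) reaching 32 height; all of one plain wood, told apart by length. Origin: centre of the underside, z up, y along its length.
- offcut: L-shaped wooden offcut: 20 (x) x 44 (y), 12 high, its -y half 24 high. Origin: centre of the underside of the 44 long foot; y along its length. Lies near the bar, where the row must go.
- carton: open, empty, fixed cardboard carton, 150 x 150, walls 4 thick and 70 high, with short flaps sloping outward on its +x, +y and -y sides, reaching 22 outside the walls and 72 high. Origin: centre of the underside, inner floor 4 above it.
- paint_caddy: bystander: fixed black tray 150 x 150 of eight paint pots, 58 high in all. Origin: centre of the underside.
- paint_jar: bystander: small jar, 24 diameter, 38 high, nearer the robot, among the plinths. Origin: centre of the underside.
- turret_ring: bystander: hexagonal model part, 30 across, 10 high. Origin: centre of the underside.
- glue_bottle: bystander: bottle, 34 diameter, 75 high, behind the bar. Origin: centre of the underside.
- thinner_jar: bystander: jar, 40 diameter, 50 high. Origin: centre of the underside.
- brush: bystander: brush 160 long lying behind the bar. Origin: underside, along x.
- sanding_block: bystander: cork block without a step, 45 x 70 x 28 high. Origin: centre of the underside.

How it is judged:
On the way, in this order (a step that is already met when the one before it is completed fails the run):
1. the offcut lies in the carton (x of offcut in the frame of carton between -0.072 and 0.072 m and y of offcut in the frame of carton between -0.072 and 0.072 m and z of offcut in the frame of carton between -0.005 and 0.05 m), for 0.2 s.
2. the closed row is pressed from the short plinth towards the stop: at least 4 N is passed on at each joint and by the fingers (contact force between end_stop and plinth_long above 4 N and contact force between plinth_long and plinth_medium above 4 N and contact force between each of plinth_medium, the fingers and plinth_short above 4 N), for 0.3 s.
At the end, for the whole second after the job is handed in: The offcut is in the carton. The three plinths stand upright (3 degrees) at rest, flush with the straightedge (2.5 mm, 2.3 degrees), in the order long, medium, short from the stop, each lengthwise within 2, 3 and 4 mm of its place in a gapless row (all of step 1 and x of plinth_long in the frame of straightedge between -0.025 and -0.02 m and y of plinth_long in the frame of end_stop between -0.037 and -0.033 m and angle between the y axis of each of plinth_long, plinth_medium, plinth_short and the y axis of straightedge, either way round below 0.04 rad and angle between each of plinth_long, plinth_medium, plinth_short's own z axis and vertical below 0.05 rad and linear speed of each of plinth_long, plinth_medium, plinth_short below 0.01 m/s and x of plinth_medium in the frame of straightedge between -0.025 and -0.02 m and y of plinth_medium in the frame of end_stop between -0.1005 and -0.0945 m and x of plinth_short in the frame of straightedge between -0.025 and -0.02 m and y of plinth_short in the frame of end_stop between -0.149 and -0.141 m); the robot touches nothing.
It fails at once if a bystander is moved more than 20 mm (distance of any of paint_jar, turret_ring, glue_bottle, thinner_jar, brush, sanding_block from where it was at the start of the episode above 0.02 m).
It fails at once if the row is pressed against the stop with more than 45 N (contact force between end_stop and anything else above 45 N).
It also fails if it takes over 72 s, if anything falls off the work surface, if the arm or the gripper's body presses on something with over 40 N, if the wrist force passes 120 N, or if a joint passes its speed limit or range.

## Working session

There is one attempt and no reset: what is moved stays moved. The work goes in short steps, Python scripts to look and compute and a tool call to move; the robot and the scene stay as the last step left them, time stands still between calls to the robot, and variables do not carry over. Pictures are saved under pics/ and viewed, at most 10 in all, crops included, and the job is handed in when it is done.

Besides the shell and the picture viewer there is one more tool, called after "Call:" as name(argument=value, ...), one argument or row to a line, values as JSON. play_rows: Moves the arm, as the interface text tells. Shifts and turns lie within -1 to 1; 1 stands for 0.06 m of shift or 0.15 rad of turn. Its arguments: {"type":"object","properties":{"moves":{"type":"array","items":{"type":"array","items":{"type":"number"}}},"grip_force":{"type":"number"}},"required":["moves"]}

```bash
mkdir -p pics; cat > h.py <<'E'
import numpy as np, cv2
from workcell import bot
def cal(n):
    c=bot.get_calibration(n); R=cv2.Rodrigues(np.array(c["rvec"],float))[0]
    return np.array(c["mtx"],float),R,np.array(c["tvec"],float).ravel()
def cloud(n,depth):
    K,R,t=cal(n); v,u=np.mgrid[:400,:640]
    P=np.stack([(u-K[0,2])/K[0,0]*depth,(v-K[1,2])/K[1,1]*depth,depth],-1)
    return (P-t)@R   # world
E
python3 - <<'E'
from h import *
for n in("top","side"):
    p,d=bot.camera(n); cv2.imwrite(f"pics/{n}0.png",p); np.save(f"{n}0.npy",d)
    K,R,t=cal(n); print(n,K[0,0],-R.T@t,R[2])
    W=cloud(n,d)
    for th in "straightedge end_stop plinth_long plinth_medium plinth_short offcut carton paint_caddy paint_jar turret_ring glue_bottle thinner_jar brush sanding_block".split():
        print(th,[(np.round(x["location"]).tolist(),round(x["confidence"],2),W[int(x["location"][0]),int(x["location"][1])].round(3).tolist()) for x in bot.look_for(n,th)[:2]])
E
```

```text
top 448.0340194513325 [ 0.41189723 -0.01746448  1.0268462 ] [ 0.17073773  0.03289863 -0.98476713]
straightedge [([170.0, 343.0], 0.67, [0.656, -0.029, 0.014])]
end_stop [([175.0, 283.0], 0.6, [0.642, 0.11, 0.015])]
plinth_long [([174.0, 284.0], 0.74, [0.647, 0.106, 0.015]), ([237.0, 276.0], 0.61, [0.497, 0.116, 0.03])]
plinth_medium []
plinth_short [([243.0, 386.0], 0.86, [0.49, -0.128, 0.035]), ([171.0, 340.0], 0.33, [0.655, -0.024, 0.012])]
offcut [([193.0, 316.0], 0.51, [0.599, 0.032, 0.026])]
carton [([235.0, 174.0], 0.76, [0.501, 0.356, 0.006])]
paint_caddy [([261.0, 481.0], 0.63, [0.455, -0.326, 0.051])]
paint_jar []
turret_ring []
glue_bottle [([140.0, 378.0], 0.59, [0.717, -0.108, 0.056])]
thinner_jar [([204.0, 432.0], 0.84, [0.576, -0.224, 0.051]), ([188.0, 240.0], 0.48, [0.609, 0.205, 0.031])]
brush [([138.0, 302.0], 0.56, [0.73, 0.066, 0.022]), ([262.0, 480.0], 0.47, [0.451, -0.328, 0.039])]
sanding_block [([189.0, 239.0], 0.88, [0.605, 0.206, 0.029])]
side 393.9414819246806 [ 0.49249947 -0.65896766  0.86819713] [ 0.09129357  0.61668685 -0.78189693]
straightedge [([220.0, 
[... 153 characters left out ...]
g [([173.0, 279.0], 0.74, [0.498, 0.101, 0.03])]
plinth_medium [([209.0, 282.0], 0.57, [0.497, -0.026, 0.033])]
plinth_short [([248.0, 285.0], 0.76, [0.496, -0.146, 0.027]), ([115.0, 270.0], 0.33, [0.489, 0.392, 0.002])]
offcut [([193.0, 313.0], 0.69, [0.589, 0.026, 0.024])]
carton [([115.0, 272.0], 0.8, [0.496, 0.391, 0.006])]
paint_caddy [([331.0, 266.0], 0.57, [0.443, -0.355, 0.047])]
paint_jar [([189.0, 265.0], 0.54, [0.458, 0.044, 0.033])]
turret_ring []
glue_bottle [([223.0, 369.0], 0.75, [0.714, -0.113, 0.053])]
thinner_jar [([273.0, 323.0], 0.71, [0.58, -0.236, 0.052])]
brush [([180.0, 364.0], 0.96, [0.738, 0.059, 0.019])]
sanding_block [([150.0, 309.0], 0.66, [0.597, 0.189, 0.026])]
```

```bash
python3 - <<'E'
from h import *
p=cv2.imread("pics/top0.png");q=cv2.imread("pics/side0.png")
a=cv2.resize(p[100:310,120:530],(800,410),interpolation=cv2.INTER_CUBIC);cv2.imwrite("pics/a.png",a)
b=cv2.resize(q[130:300,220:400],(635,600),interpolation=cv2.INTER_CUBIC);cv2.imwrite("pics/b.png",b)
for n in("top","side"):
    W=cloud(n,np.load(n+"0.npy")); x,y,z=W[...,0],W[...,1],W[...,2]
    m=(x>.38)&(x<.78)&(y>-.25)&(y<.25)
    print(n,"table z",np.median(z[m&(abs(z)<.006)]))
    for lo,hi in((.0055,.019),(.022,.042)):
        k=(m&(z>lo)&(z<hi)).astype(np.uint8)
        c,l,s,_=cv2.connectedComponentsWithStats(k,connectivity=4)
        for i in range(1,c):
            if s[i,4]<40: continue
            P=W[l==i]; r=cv2.minAreaRect((P[:,:2]*1000).astype(np.float32))
            print(lo,s[i,4],np.round(r[0],1),np.round(r[1],1),round(r[2],1),"z",np.median(P[:,2]).round(4))
E
```

```text
top table z 0.0008653441739902268
0.0055 255 [743.4 106.9] [49.1 39.1] 83.4 z 0.0168
0.0055 198 [728.3  11.6] [78.7 25.9] 77.9 z 0.0168
0.0055 45 [719.   68.5] [38.2  7.9] 85.9 z 0.0152
0.0055 1753 [636.9 -15.2] [340.5  76.6] 87.0 z 0.0123
0.0055 96 [596.1  37.4] [21.  40.9] 5.0 z 0.0118
0.0055 220 [499.8 115.1] [45.3 70.3] 10.8 z 0.0141
0.0055 191 [503.   -6.1] [55.  45.4] 80.2 z 0.0143
0.0055 169 [ 491.4 -130. ] [40.1 45.7] 70.1 z 0.0142
0.0055 92 [450.5 -62.4] [31.2 29.5] 1.6 z 0.0093
0.022 52 [666.  106.1] [16.3 15.8] 2.9 z 0.0297
0.022 597 [603.5 197.9] [46.2 70. ] 12.4 z 0.028
0.022 79 [599.7  25.3] [19.9 21.7] 10.7 z 0.0245
0.022 44 [529.  247.5] [ 5.2 33.2] 89.2 z 0.0328
0.022 394 [499.7 115.1] [33.2 58.2] 10.5 z 0.032
0.022 292 [503.   -6.2] [42.8 33.2] 80.4 z 0.032
0.022 196 [ 491.6 -130. ] [27.8 33.3] 69.6 z 0.0318
0.022 88 [456.6  54.5] [19.9 21.5] 1.0 z 0.0377
side table z 0.0012989513579397957
0.0055 66 [588.4 183.6] [37.7 79.5] 45.2 z 0.0122
0.0055 1027 [634.7 -14.7] [342.4  73.9] 86.6 z 0.0127
0.0055 122 [743.2 104.8] [54.8 38.9] 79.1 z 0.0174
0.0055 120 [498.5 113.6] [45.4 72.7] 10.2 z 0.0142
0.0055 132 [727.2  11.6] [82.4 41.5] 79.9 z 0.0157
0.0055 136 [501.2  -9. ] [55.5 45.2] 80.4 z 0.0141
0.0055 76 [450.1 -62.1] [32.6 29.5] 56.0 z 0.0101
0.0055 125 [ 490.4 -131. ] [42.2 45.2] 69.6 z 0.0141
0.0055 47 [ 580.3 -243.1] [13.6 36.8] 71.1 z 0.0132
0.022 264 [601.8 195.6] [45.4 74.8] 11.7 z 0.028
0.022 202 [498.6 112. ] [33.5 61.7] 10.6 z 0.0322
0.022 71 [456.2  53.4] [24.5 22.6] 82.8 z 0.0375
0.022 49 [598.2  24.4] [20.1 24.4] 8.6 z 0.0245
0.022 179 [501.4  -6.4] [47.2 32.3] 84.4 z 0.032
0.022 62 [ 718.5 -118.8] [16.3 34.2] 58.2 z 0.0327
0.022 154 [ 490.7 -130.7] [30. 33.] 68.3 z 0.032
0.022 66 [ 583.7 -239.8] [18.5 35.8] 80.6 z 0.0266
```

View pics/a.png

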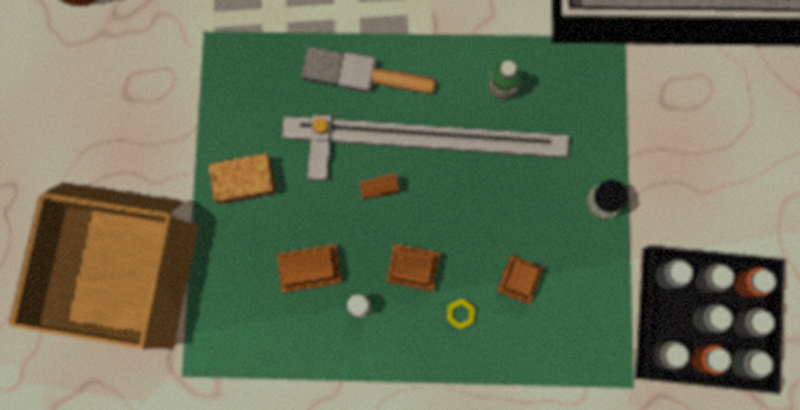

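View pics/b.png

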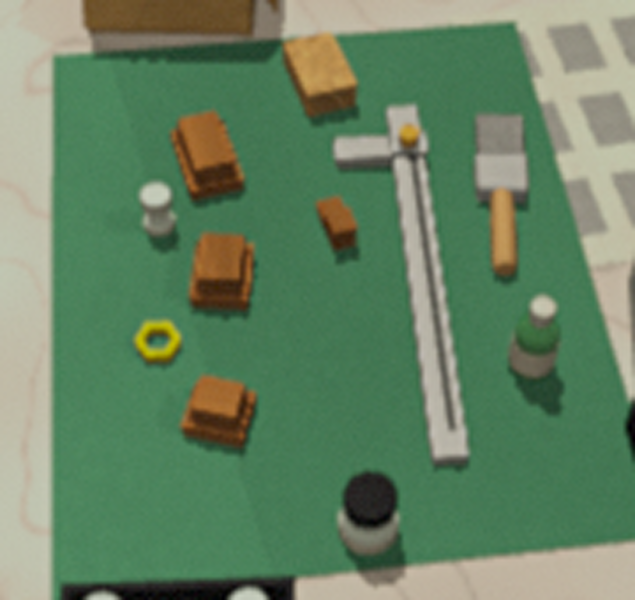

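```bash
python3 - <<'E'
from h import *
for n in("top","side"):
    W=cloud(n,np.load(n+"0.npy")); x,y,z=W[...,0],W[...,1],W[...,2]
    k=(x>.55)&(x<.7)&(y>-.25)&(y<.25)&(z>.0095)&(z<.0165)
    P=W[k][:,:2]*1000
    # bar rear edge / near edge lines by per-bin extremes along y
    bar=P[(P[:,1]<70)&(P[:,0]>620)]
    ed=[]
    for b in np.arange(-160,70,8):
        s=bar[(bar[:,1]>=b)&(bar[:,1]<b+8)]
        if len(s)>4: ed.append((b+4,s[:,0].min(),s[:,0].max()))
    ed=np.array(ed); f1=np.polyfit(ed[:,0],ed[:,1],1); f2=np.polyfit(ed[:,0],ed[:,2],1); print(n,"near",f1,"far",f2,np.degrees(np.arctan([f1[0],f2[0]])),"yends",bar[:,1].min(),P[P[:,0]>640][:,1].max())
    st=P[(P[:,1]>70)&(P[:,0]<637)&(P[:,0]>588)]
    print("stop",cv2.minAreaRect(st.astype(np.float32)))
    k=(x>.56)&(x<.625)&(y>-.01)&(y<.07)&(z>.006)
    print("offcut",cv2.minAreaRect((W[k][:,:2]*1000).astype(np.float32)))
    k=(x>.36)&(x<.64)&(y>.24)&(y<.53)&(z>.063)&(z<.0705)
    print("carton",cv2.minAreaRect((W[k][:,:2]*1000).astype(np.float32)), np.median(W[k],0))
    k=(x>.36)&(x<.64)&(y>.24)&(y<.53)&(z>.001)&(z<.007); print(np.median(W[k],0))
o=bot.get_obs(); print(o["position"],o["tool_rot"],o["opening"],o["clock"])
E
```

```text
top near [5.32185425e-02 6.48025607e+02] far [5.10014989e-02 6.71853845e+02] [3.0463241  2.91964091] yends -186.05735598889234 152.2634845301312
stop ((614.7960205078125, 130.91946411132812), (33.133060455322266, 72.26677703857422), 15.552349090576172)
offcut ((591.94482421875, 37.3701286315918), (31.99853515625, 57.519840240478516), 6.954407691955566)
carton ((490.16754150390625, 347.6179504394531), (160.73019409179688, 155.94784545898438), 82.0013656616211) [0.49862492 0.32830111 0.06815597]
[0.48934884 0.37297683 0.00292944]
side near [5.28748614e-02 6.47259856e+02] far [5.20450527e-02 6.70584224e+02] [3.02668788 2.97927383] yends -187.18477488338004 155.06467372964406
stop ((614.305419921875, 131.0618133544922), (38.9763069152832, 73.59357452392578), 7.891438961029053)
offcut ((596.1080322265625, 34.79282760620117), (20.927534103393555, 45.778987884521484), 10.330670356750488)
carton ((488.6700439453125, 346.0068359375), (161.60238647460938, 156.35874938964844), 81.96870422363281) [0.4927455  0.30313472 0.06753719]
[0.4941434  0.37094435 0.00268358]
[ 0.21474957 -0.53340657  0.23131005] [ 6.82557028e-06  9.81736194e-01  1.90247327e-01 -1.09168977e-05] 0.0852549350808085 1.5
```

```bash
cat >> h.py <<'E'
from scipy.spatial.transform import Rotation as Ro
def plan(x,y,z,yaw=None,yc=None):
    "yaw: wanted world angle (deg) of tool y (mod 180); lengths mm"
    o=bot.get_obs(); q=np.array(o["tool_rot"]); p=np.array(o["position"])*1000
    R=Ro.from_quat(q[[1,2,3,0]]); T=R.as_matrix(); cur=np.degrees(np.arctan2(T[1,1],T[0,1]))
    d=0 if yaw is None else (yaw-cur+90)%180-90
    T2=(R*Ro.from_rotvec([0,0,-np.radians(d)])).as_matrix()
    s=T2.T@(np.array([x,y,z])-p)/60
    print(f"t={o['clock']:.2f} at {p.round(1)} yaw {cur:.2f} tilt {np.degrees(np.arccos(-T[2,2])):.2f} open {o['opening']*1000:.1f} F {np.round(o['wrist_force'],1)} | az {-np.radians(d)/.15:.3f} then t {s.round(3)}")
def bar(X,Y):
    "world mm of point (X,Y) in end_stop frame"
    a=np.radians(3.0); n=np.array([np.cos(a),-np.sin(a)]); u=np.array([np.sin(a),np.cos(a)])
    return C+X*n+Y*u
C=np.zeros(2)
E
python3 - <<'E'
from h import *
a=np.radians(3.0); n_=np.array([np.cos(a),-np.sin(a)]); u=np.array([np.sin(a),np.cos(a)])
for n in("top","side"):
    W=cloud(n,np.load(n+"0.npy")); Q=W[...,:2]*1000; z=W[...,2]
    X=Q@n_-np.dot([647.6,0],n_); Y=Q@u-np.dot([647.6,0],u)
    k=(X>-60)&(X<-6)&(Y>75)&(Y<145)&(z>.008)&(z<.018)
    print(n,"X",np.percentile(X[k],[0,2]),"Y",np.percentile(Y[k],[0,3,97,100]))
    for b in range(-48,-6,8):
        kk=k&(X>=b)&(X<b+8); print(b,Y[kk].min().round(1),Y[kk].max().round(1))
    k=(z>.02)&(z<.035)&(X>0)&(X<30)&(Y>70)&(Y<140); print("screw",X[k].mean(),Y[k].mean())
plan(598,32,150,9)
E
```

```text
top X [-48.06633689 -47.25733492] Y [ 96.47343424  97.0047609  118.00443228 118.68809195]
-48 97.4 118.6
-40 96.5 117.8
-32 96.5 117.9
-24 97.2 118.7
-16 97.8 117.4
-8 96.8 117.0
screw 13.003182531563327 107.17315177846703
side X [-48.23185266 -47.7078347 ] Y [ 93.92812017  94.26440715 117.72513424 119.23660963]
-48 95.7 119.2
-40 94.3 118.8
-32 93.9 116.5
-24 94.3 118.3
-16 94.0 116.5
-8 96.5 105.8
screw 11.887508863139868 104.51230430797611
t=1.50 at [ 214.7 -533.4  231.3] yaw -68.07 tilt 0.00 open 85.3 F [ 0.4 -0.4 -0.3] | az -8.967 then t [8.308 7.783 1.355]
```

Call:
play_rows(
  moves=[
    [0,0,-0.996,0,0,0,-0.1],
    [0,0,-0.996,0,0,0,-0.1],
    [0,0,-0.996,0,0,0,-0.1],
    [0,0,-0.996,0,0,0,-0.1],
    [0,0,-0.996,0,0,0,-0.1],
    [0,0,-0.996,0,0,0,-0.1],
    [0,0,-0.996,0,0,0,-0.1],
    [0,0,-0.996,0,0,0,-0.1],
    [0,0,-0.996,0,0,0,-0.1],
  ],
)

```text
clock: 2.62
position: [0.2148, -0.5334, 0.2313]
tool_rot: [-0.0, 0.648, 0.762, 0.0]
wrist_force: [0.1, -0.1, 0.2]
opening: 0.0384
grip_force: 0.0
```

Call:
play_rows(
  moves=[
    [0,0,0,0.69,0.65,0.11,-0.1],
    [0,0,0,0.69,0.65,0.11,-0.1],
    [0,0,0,0.69,0.65,0.11,-0.1],
    [0,0,0,0.69,0.65,0.11,-0.1],
    [0,0,0,0.69,0.65,0.11,-0.1],
    [0,0,0,0.69,0.65,0.11,-0.1],
    [0,0,0,0.69,0.65,0.11,-0.1],
    [0,0,0,0.69,0.65,0.11,-0.1],
    [0,0,0,0.69,0.65,0.11,-0.1],
    [0,0,0,0.69,0.65,0.11,-0.1],
  ],
)

```text
clock: 3.88
position: [0.5366, -0.062, 0.1654]
tool_rot: [0.0, 0.65, 0.76, 0.0]
wrist_force: [1.3, -1.1, 0.4]
opening: 0.0382
grip_force: 0.0
```

```bash
python3 -c "
from h import *
plan(598,32,60,9)"
```

```text
t=3.88 at [536.6 -62.  165.4] yaw 8.98 tilt 0.05 open 38.2 F [ 1.3 -1.1  0.4] | az -0.002 then t [1.389 1.255 1.756]
```

Call:
play_rows(
  moves=[
    [0,0,0,0.463,0.418,0.585,-0.1],
    [0,0,0,0.463,0.418,0.585,-0.1],
    [0,0,0,0.463,0.419,0.586,-0.1],
    [0,0,0,0,0,0,-0.1],
  ],
)

```text
clock: 4.38
position: [0.5961, 0.0326, 0.0569]
tool_rot: [-0.002, 0.648, 0.761, -0.001]
wrist_force: [-1.2, -0.5, 0.1]
opening: 0.0384
grip_force: 0.0
```

```bash
python3 -c "
from h import *
plan(598,32,5,9)
p,d=bot.camera('side'); cv2.imwrite('pics/c.png',cv2.resize(p[130:250,260:400],(700,600),interpolation=cv2.INTER_CUBIC))"
```

```text
t=4.38 at [596.1  32.6  56.9] yaw 9.15 tilt 0.27 open 38.4 F [-1.2 -0.5  0.1] | az 0.017 then t [-0.016  0.034  0.865]
```

View pics/c.png

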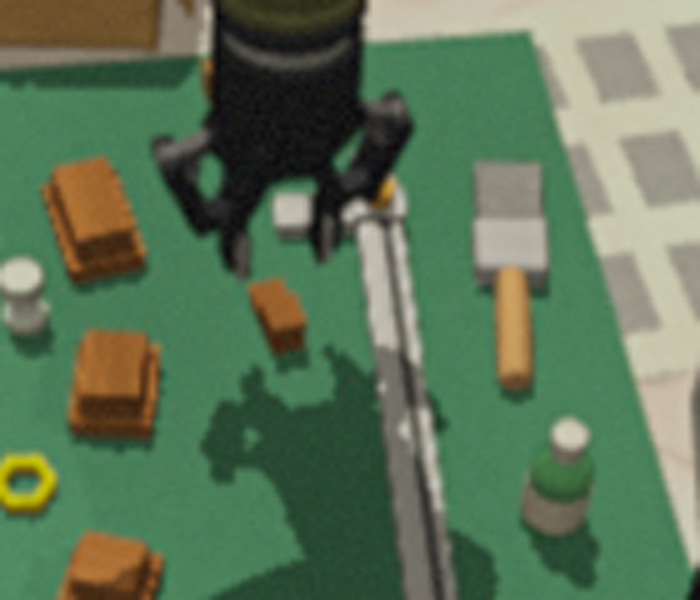

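Call:
play_rows(
  moves=[
    [0,0,0,0,0.03,0.3,-0.1],
    [0,0,0,0,0,0.3,-0.1],
    [0,0,0,0,0,0.24,-0.1],
    [0,0,0,0,0,0,-0.1],
    [0,0,0,0,0,0,-1],
    [0,0,0,0,0,0,-1],
    [0,0,0,0,0,0,-1],
  ],
  grip_force=40,
)

```text
clock: 5.3
position: [0.5991, 0.0307, 0.0102]
tool_rot: [0.001, 0.65, 0.76, 0.0]
wrist_force: [0.5, -0.4, 1.4]
opening: 0.019
grip_force: 40.4
```

```bash
python3 -c "
from h import *
plan(490,347,150)"
```

```text
t=5.30 at [599.1  30.7  10.2] yaw 8.98 tilt 0.08 open 19.0 F [ 0.5 -0.4  1.4] | az -0.000 then t [ 5.491 -0.971 -2.333]
```

Call:
play_rows(
  moves=[
    [0,0,0,0,0,-0.5,-1],
    [0,0,0,0,0,-0.9,-1],
    [0,0,0,0,0,-0.93,-1],
    [0,0,0,0.7,-0.12,0,-1],
    [0,0,0,0.8,-0.14,0,-1],
    [0,0,0,0.8,-0.14,0,-1],
    [0,0,0,0.8,-0.14,0,-1],
    [0,0,0,0.8,-0.14,0,-1],
    [0,0,0,0.8,-0.14,0,-1],
    [0,0,0,0.8,-0.15,0,-1],
  ],
)

```text
clock: 6.55
position: [0.4889, 0.3491, 0.1496]
tool_rot: [0.0, 0.65, 0.76, 0.0]
wrist_force: [0.4, -0.5, 0.2]
opening: 0.019
grip_force: 40.2
```

Call:
play_rows(
  moves=[
    [0,0,0,0,0,0,-1],
    [0,0,0,0,0,0.6,-1],
    [0,0,0,0,0,0.6,-1],
    [0,0,0,0,0,0.6,-1],
    [0,0,0,0,0,0,-1],
    [0,0,0,0,0,0,0.1],
    [0,0,0,0,0,0,0.1],
  ],
)

```text
clock: 7.42
position: [0.4911, 0.3482, 0.0433]
tool_rot: [0.001, 0.65, 0.76, 0.002]
wrist_force: [-0.6, -1.6, 1.1]
opening: 0.0469
grip_force: 0.0
```

```bash
python3 -c "
from h import *
plan(490,347,150)
p,d=bot.camera('side'); cv2.imwrite('pics/d.png',cv2.resize(p[80:200,200:360],(800,600),interpolation=cv2.INTER_CUBIC))"
```

```text
t=7.42 at [491.1 348.2  43.3] yaw 8.96 tilt 0.21 open 46.9 F [-0.6 -1.6  1.1] | az -0.000 then t [-0.014 -0.015 -1.779]
```

View pics/d.png

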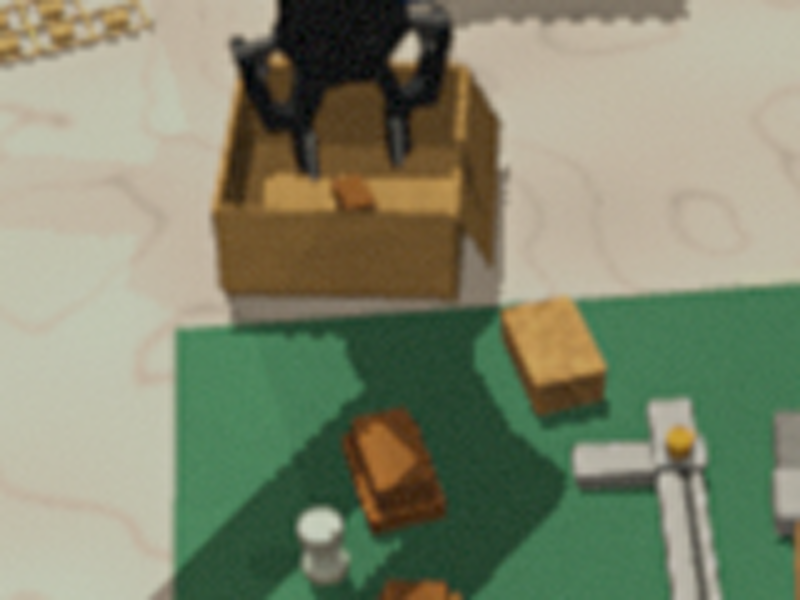

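Call:
play_rows(
  moves=[
    [0,0,0,0,0,-0.6,0.18],
    [0,0,0,0,0,-0.6,0.18],
    [0,0,0,0,0,-0.58,0.18],
    [0,0,0,0,0,0,0.18],
  ],
)

```text
clock: 7.98
position: [0.4921, 0.3492, 0.1529]
tool_rot: [0.001, 0.65, 0.76, 0.004]
wrist_force: [0.5, 0.7, -0.7]
opening: 0.0506
grip_force: 0.0
```

```bash
python3 -c "
from h import *
plan(499.3,114.5,60,10.7)"
```

```text
t=7.97 at [492.1 349.2 152.9] yaw 8.98 tilt 0.54 open 50.6 F [ 0.5  0.7 -0.7] | az -0.200 then t [-3.87  -0.623  1.53 ]
```

Call:
play_rows(
  moves=[
    [0,0,-0.2,0,0,0,0.18],
    [0,0,0,-0.77,-0.124,0,0.18],
    [0,0,0,-0.77,-0.124,0,0.18],
    [0,0,0,-0.77,-0.124,0,0.18],
    [0,0,0,-0.78,-0.125,0.2,0.18],
    [0,0,0,-0.78,-0.125,0.6,0.18],
    [0,0,0,0,0,0.73,0.18],
    [0,0,0,0,0,0,0.18],
    [0,0,0,0,0,0,0.18],
    [0,0,0,0,0,0,0.18],
  ],
)

```text
clock: 9.22
position: [0.4973, 0.1133, 0.0577]
tool_rot: [0.001, 0.638, 0.77, 0.001]
wrist_force: [0.0, -0.3, -0.3]
opening: 0.0505
grip_force: 0.0
```

```bash
python3 -c "
from h import *
plan(499.3,114.5,16,10.7)"
```

```text
t=9.22 at [497.3 113.3  57.7] yaw 10.77 tilt 0.17 open 50.5 F [ 0.  -0.3 -0.3] | az 0.008 then t [0.013 0.034 0.696]
```

Call:
play_rows(
  moves=[
    [0,0,0,0.013,0.034,0.35,0.18],
    [0,0,0,0,0,0.34,0.18],
    [0,0,0,0,0,0,0.18],
    [0,0,0,0,0,0,0.18],
  ],
)

```text
clock: 9.72
position: [0.4988, 0.1141, 0.0161]
tool_rot: [0.001, 0.638, 0.77, 0.001]
wrist_force: [0.0, 0.9, 0.1]
opening: 0.0505
grip_force: 0.0
```

Call:
play_rows(
  moves=[
    [0,0,0,0,0,0,-1],
    [0,0,0,0,0,0,-1],
    [0,0,0,0,0,0,-1],
  ],
  grip_force=30,
)

```text
clock: 10.1
position: [0.4988, 0.1139, 0.0162]
tool_rot: [0.001, 0.638, 0.77, 0.001]
wrist_force: [-0.2, 0.3, 6.1]
opening: 0.0322
grip_force: 31.0
```

```bash
sed -i 's/^C=.*/C=np.array([652.6,95.9])/' h.py; python3 -c "
from h import *
plan(*bar(-25.5,-39),45,-3)"
```

```text
t=10.10 at [498.8 113.9  16.2] yaw 10.69 tilt 0.13 open 32.2 F [-0.2  0.3  6.1] | az 1.593 then t [-0.815  2.152 -0.475]
```

Call:
play_rows(
  moves=[
    [0,0,0,0,0,-0.25,-1],
    [0,0,0,0,0,-0.25,-1],
    [0,0,0.8,0,0,0,-1],
    [0,0,0.793,0,0,0,-1],
    [0,0,0,-0.2,0.54,0,-1],
    [0,0,0,-0.2,0.54,0,-1],
    [0,0,0,-0.2,0.54,0,-1],
    [0,0,0,-0.215,0.532,0,-1],
    [0,0,0,0,0,0,-1],
    [0,0,0,0,0,0,-1],
  ],
)

```text
clock: 11.35
position: [0.6233, 0.0581, 0.0452]
tool_rot: [-0.001, 0.726, 0.688, -0.0]
wrist_force: [0.7, 0.8, -2.3]
opening: 0.0322
grip_force: 30.4
```

```bash
python3 -c "
from h import *
plan(*bar(-25.5,-39),17,-3)
p,d=bot.camera('side'); W=cloud('side',d); np.save('s1.npy',d)
p2,d2=bot.camera('top')
a=np.radians(3);n_=np.array([np.cos(a),-np.sin(a)]); u=np.array([np.sin(a),np.cos(a)])
cv2.imwrite('pics/e.png',cv2.resize(p[130:250,260:420],(800,600),interpolation=cv2.INTER_CUBIC))"
```

```text
t=11.35 at [623.3  58.1  45.2] yaw -3.02 tilt 0.08 open 32.2 F [ 0.7  0.8 -2.3] | az -0.002 then t [0.005 0.03  0.471]
```

View pics/e.png

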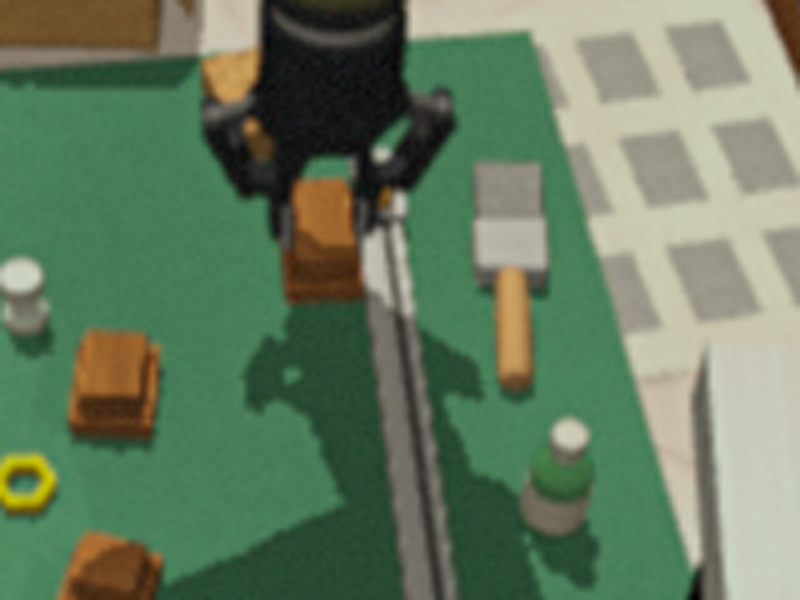

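Call:
play_rows(
  moves=[
    [0,0,0,0,0,0.2,-1],
    [0,0,0,0,0,0.2,-1],
    [0,0,0,0,0,0.06,-1],
    [0,0,0,0,0,0,-1],
    [0,0,0,0,0,0,-1],
  ],
)

```text
clock: 12.08
position: [0.6243, 0.0581, 0.0171]
tool_rot: [-0.0, 0.725, 0.688, -0.0]
wrist_force: [-0.0, -0.3, -1.3]
opening: 0.0323
grip_force: 30.4
```

Call:
play_rows(
  moves=[
    [0,0,0,0,0.03,0,-1],
    [0,0,0,0,0.03,0,-1],
    [0,0,0,0,0,0,-1],
  ],
)

```text
clock: 12.45
position: [0.6273, 0.0579, 0.0172]
tool_rot: [-0.0, 0.725, 0.688, -0.0]
wrist_force: [-2.1, -0.0, 0.2]
opening: 0.0325
grip_force: 30.6
```

```bash
python3 -c "
from h import *
plan(*bar(-22.5,-35),17,-3)"
```

```text
t=12.45 at [627.3  57.9  17.2] yaw -3.01 tilt 0.07 open 32.5 F [-2.1 -0.   0.2] | az -0.001 then t [0.072 0.013 0.003]
```

Call:
play_rows(
  moves=[
    [0,0,0,0,0.02,0.005,-1],
    [0,0,0,0,0,0,-1],
  ],
)

```text
clock: 12.7
position: [0.6273, 0.0578, 0.0167]
tool_rot: [-0.001, 0.725, 0.688, -0.001]
wrist_force: [-5.5, -0.1, 2.1]
opening: 0.0321
grip_force: 30.9
```

Call:
play_rows(
  moves=[
    [0,0,0,0,0.02,0,-1],
    [0,0,0,0,0,0,-1],
  ],
)

```text
clock: 12.95
position: [0.6274, 0.0578, 0.0167]
tool_rot: [-0.002, 0.725, 0.688, -0.002]
wrist_force: [-7.5, 0.4, 3.2]
opening: 0.032
grip_force: 31.0
```

Call:
play_rows(
  moves=[
    [0,0,0,0.03,0,0,-1],
    [0,0,0,0.03,0,0,-1],
    [0,0,0,0,0,0,-1],
  ],
)

```text
clock: 13.32
position: [0.6275, 0.0597, 0.0165]
tool_rot: [-0.001, 0.725, 0.689, -0.003]
wrist_force: [-5.9, -5.2, 2.1]
opening: 0.0318
grip_force: 30.9
```

Call:
play_rows(
  moves=[
    [0,0,0,0.03,0,0,-1],
    [0,0,0,0,0,0,-1],
  ],
)

```text
clock: 13.58
position: [0.6276, 0.0613, 0.0165]
tool_rot: [-0.001, 0.725, 0.689, -0.003]
wrist_force: [-7.3, -5.5, 1.4]
opening: 0.0324
grip_force: 30.9
```

Call:
play_rows(
  moves=[
    [0,0,0,0.03,0,0,-1],
    [0,0,0,0,0,0,-1],
  ],
)

```text
clock: 13.82
position: [0.6276, 0.0617, 0.0165]
tool_rot: [-0.0, 0.725, 0.689, -0.004]
wrist_force: [-6.5, -10.5, 2.5]
opening: 0.0323
grip_force: 30.9
```

Call:
play_rows(
  moves=[
    [0,0,0,0.02,0,0,-1],
    [0,0,0,0,0,0,-1],
  ],
)

```text
clock: 14.08
position: [0.6276, 0.0617, 0.0165]
tool_rot: [0.0, 0.725, 0.689, -0.004]
wrist_force: [-7.4, -12.6, 2.3]
opening: 0.032
grip_force: 31.0
```

Call:
play_rows(
  moves=[
    [0,0,0,-0.04,-0.03,0,-1],
    [0,0,0,0,0,0,0.1],
    [0,0,0,0,0,0,0.1],
    [0,0,0,0,0,0,0.1],
    [0,0,0,0,0,-0.5,0.1],
    [0,0,0,0,0,-0.5,0.18],
    [0,0,0,0,0,0,0.18],
    [0,0,0,0,0,0,0.18],
  ],
)

```text
clock: 15.08
position: [0.6286, 0.064, 0.0767]
tool_rot: [-0.0, 0.725, 0.688, -0.0]
wrist_force: [-0.7, 0.1, -0.8]
opening: 0.0506
grip_force: 0.0
```

```bash
python3 -c "
from h import *
plan(502.4,-6.3,77,-9.8)"
```

```text
t=15.07 at [628.6  64.   76.7] yaw -2.98 tilt 0.01 open 50.6 F [-0.7  0.1 -0.8] | az 0.793 then t [-1.513 -1.873 -0.004]
```

Call:
play_rows(
  moves=[
    [0,0,0.793,0,0,0,0.18],
    [0,0,0,-0.5,-0.62,0,0.18],
    [0,0,0,-0.5,-0.62,0,0.18],
    [0,0,0,-0.513,-0.633,0,0.18],
    [0,0,0,0,0,0,0.18],
    [0,0,0,0,0,0.2,0.18],
    [0,0,0,0,0,0,0.18],
    [0,0,0,0,0,0,0.18],
  ],
)

```text
clock: 16.08
position: [0.5034, -0.0061, 0.0645]
tool_rot: [-0.0, 0.765, 0.644, -0.0]
wrist_force: [-0.5, 0.2, 0.1]
opening: 0.0504
grip_force: 0.0
```

```bash
python3 -c "
from h import *
plan(502.4,-6.3,16.5,-9.8)"
```

```text
t=16.07 at [503.4  -6.1  64.5] yaw -9.77 tilt 0.02 open 50.4 F [-0.5  0.2  0.1] | az 0.003 then t [-0.007 -0.016  0.799]
```

Call:
play_rows(
  moves=[
    [0,0,0,-0.007,-0.016,0.4,0.18],
    [0,0,0,0,0,0.4,0.18],
    [0,0,0,0,0,0,0.18],
    [0,0,0,0,0,0,-1],
    [0,0,0,0,0,0,-1],
    [0,0,0,0,0,0,-1],
  ],
)

```text
clock: 16.82
position: [0.502, -0.0067, 0.0177]
tool_rot: [0.0, 0.765, 0.644, 0.0]
wrist_force: [-0.9, -0.3, -2.2]
opening: 0.0324
grip_force: 30.5
```

```bash
python3 -c "
from h import *
plan(620,-5.5,45,-3)"
```

```text
t=16.82 at [502.   -6.7  17.7] yaw -9.81 tilt 0.07 open 32.4 F [-0.9 -0.3 -2.2] | az -0.793 then t [ 0.123  1.964 -0.453]
```

Call:
play_rows(
  moves=[
    [0,0,0,0,0,-0.25,-1],
    [0,0,0,0,0,-0.21,-1],
    [0,0,-0.793,0,0,0,-1],
    [0,0,0,0.03,0.5,0,-1],
    [0,0,0,0.03,0.5,0,-1],
    [0,0,0,0.03,0.5,0,-1],
    [0,0,0,0.033,0.46,0,-1],
    [0,0,0,0,0,0,-1],
    [0,0,0,0,0,0,-1],
  ],
)

```text
clock: 17.95
position: [0.6178, -0.0054, 0.0445]
tool_rot: [-0.001, 0.725, 0.688, -0.001]
wrist_force: [0.1, 0.5, -0.9]
opening: 0.0321
grip_force: 30.6
```

```bash
python3 -c "
from h import *
plan(620,-5.5,17.5,-3)
p,d=bot.camera('side');cv2.imwrite('pics/f.png',cv2.resize(p[130:250,260:420],(800,600),interpolation=cv2.INTER_CUBIC))"
```

```text
t=17.95 at [617.8  -5.4  44.5] yaw -3.00 tilt 0.12 open 32.1 F [ 0.1  0.5 -0.9] | az 0.001 then t [-0.     0.037  0.45 ]
```

View pics/f.png

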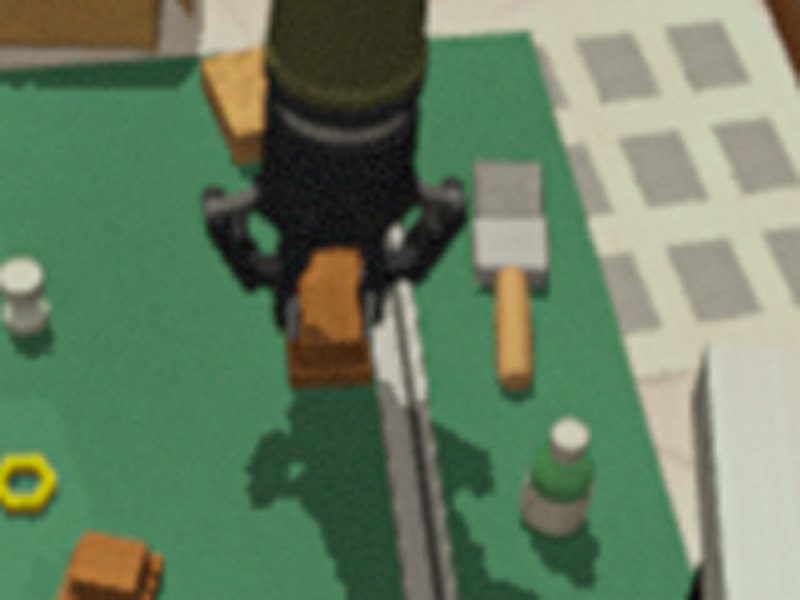

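Call:
play_rows(
  moves=[
    [0,0,0,0,0,0.2,-1],
    [0,0,0,0,0,0.2,-1],
    [0,0,0,0,0,0.06,-1],
    [0,0,0,0,0,0,-1],
    [0,0,0,0,0.03,0,-1],
    [0,0,0,0,0.03,0,-1],
    [0,0,0,0,0.03,0,-1],
    [0,0,0,0,0,0,-1],
  ],
)

```text
clock: 19.0
position: [0.618, -0.0054, 0.0176]
tool_rot: [-0.004, 0.725, 0.688, -0.004]
wrist_force: [-13.6, 0.7, 18.3]
opening: 0.0322
grip_force: 33.0
```

Call:
play_rows(
  moves=[
    [0,0,0,0,0.02,0,-1],
    [0,0,0,0,0,0,-1],
  ],
)

```text
clock: 19.25
position: [0.6195, -0.0055, 0.0176]
tool_rot: [-0.004, 0.725, 0.688, -0.004]
wrist_force: [-10.0, 0.3, 14.4]
opening: 0.0322
grip_force: 32.6
```

Call:
play_rows(
  moves=[
    [0,0,0,0,0,-0.018,-1],
    [0,0,0,0,0,0,-1],
  ],
)

```text
clock: 19.5
position: [0.6239, -0.0057, 0.0176]
tool_rot: [-0.001, 0.725, 0.688, -0.001]
wrist_force: [-5.1, 0.7, 3.3]
opening: 0.0323
grip_force: 31.5
```

Call:
play_rows(
  moves=[
    [0,0,0,0,0.02,0,-1],
    [0,0,0,0,0,0,-1],
  ],
)

```text
clock: 19.75
position: [0.6239, -0.0057, 0.0176]
tool_rot: [-0.002, 0.725, 0.688, -0.002]
wrist_force: [-8.6, 0.5, 7.9]
opening: 0.0324
grip_force: 31.8
```

Call:
play_rows(
  moves=[
    [0,0,0,0.03,0,-0.005,-1],
    [0,0,0,0.03,0,0,-1],
    [0,0,0,0.03,0,0,-1],
    [0,0,0,0,0,0,-1],
  ],
)

```text
clock: 20.25
position: [0.6241, -0.0029, 0.0177]
tool_rot: [-0.001, 0.725, 0.689, -0.004]
wrist_force: [-8.6, -7.8, 5.6]
opening: 0.0324
grip_force: 31.7
```

Call:
play_rows(
  moves=[
    [0,0,0,0.03,0,0,-1],
    [0,0,0,0,0,0,-1],
  ],
)

```text
clock: 20.5
position: [0.6241, -0.0012, 0.0177]
tool_rot: [-0.001, 0.725, 0.689, -0.004]
wrist_force: [-7.9, -6.9, 5.4]
opening: 0.0324
grip_force: 31.7
```

Call:
play_rows(
  moves=[
    [0,0,0,0.03,0,0,-1],
    [0,0,0,0,0,0,-1],
  ],
)

```text
clock: 20.75
position: [0.6242, 0.0003, 0.0177]
tool_rot: [-0.001, 0.725, 0.689, -0.004]
wrist_force: [-8.0, -8.7, 6.6]
opening: 0.0322
grip_force: 31.7
```

Call:
play_rows(
  moves=[
    [0,0,0,0.03,0,0,-1],
    [0,0,0,0,0,0,-1],
  ],
)

```text
clock: 21.0
position: [0.6242, 0.0003, 0.0177]
tool_rot: [-0.0, 0.725, 0.689, -0.005]
wrist_force: [-9.0, -14.9, 6.1]
opening: 0.0322
grip_force: 31.7
```

Call:
play_rows(
  moves=[
    [0,0,0,-0.05,-0.04,-0.01,-1],
    [0,0,0,0,0,0,0.1],
    [0,0,0,0,0,0,0.1],
    [0,0,0,0,0,0,0.1],
    [0,0,0,0,0,-0.5,0.1],
    [0,0,0,0,0,-0.5,0.18],
    [0,0,0,0,0,0,0.18],
    [0,0,0,0,0,0,0.18],
  ],
)

```text
clock: 22.0
position: [0.6249, 0.0023, 0.0787]
tool_rot: [-0.0, 0.725, 0.688, -0.0]
wrist_force: [-0.3, 0.2, 0.6]
opening: 0.0503
grip_force: 0.0
```

```bash
python3 -c "
from h import *
plan(491,-130.3,66,-20)"
```

```text
t=22.00 at [624.9   2.3  78.7] yaw -2.98 tilt 0.02 open 50.3 F [-0.3  0.2  0.6] | az 1.980 then t [-2.84  -1.341  0.211]
```

Call:
play_rows(
  moves=[
    [0,0,0.99,0,0,0,0.18],
    [0,0,0.99,0,0,0,0.18],
    [0,0,0,-0.71,-0.335,0,0.18],
    [0,0,0,-0.71,-0.335,0,0.18],
    [0,0,0,-0.71,-0.335,0,0.18],
    [0,0,0,-0.71,-0.336,0,0.18],
    [0,0,0,0,0,0.21,0.18],
    [0,0,0,0,0,0,0.18],
    [0,0,0,0,0,0,0.18],
  ],
)

```text
clock: 23.12
position: [0.4921, -0.1299, 0.0659]
tool_rot: [-0.0, 0.819, 0.574, 0.0]
wrist_force: [0.2, -1.1, 0.0]
opening: 0.0504
grip_force: 0.0
```

```bash
python3 -c "
from h import *
plan(491,-130.3,17,-20)"
```

```text
t=23.12 at [ 492.1 -129.9   65.9] yaw -19.96 tilt 0.03 open 50.4 F [ 0.2 -1.1  0. ] | az 0.005 then t [-0.012 -0.015  0.815]
```

Call:
play_rows(
  moves=[
    [0,0,0,-0.01,-0.015,0.4,0.18],
    [0,0,0,0,0,0.41,0.18],
    [0,0,0,0,0,0,0.18],
    [0,0,0,0,0,0,-1],
    [0,0,0,0,0,0,-1],
    [0,0,0,0,0,0,-1],
  ],
)

```text
clock: 23.88
position: [0.4907, -0.1309, 0.0185]
tool_rot: [0.001, 0.819, 0.574, 0.0]
wrist_force: [-0.8, 0.5, -0.8]
opening: 0.0319
grip_force: 29.9
```

```bash
python3 -c "
from h import *
plan(617.5,-54,45,-3)"
```

```text
t=23.88 at [ 490.7 -130.9   18.5] yaw -20.01 tilt 0.08 open 31.9 F [-0.8  0.5 -0.8] | az -1.979 then t [ 1.391  2.043 -0.439]
```

Call:
play_rows(
  moves=[
    [0,0,0,0,0,-0.22,-1],
    [0,0,0,0,0,-0.22,-1],
    [0,0,-0.99,0,0,0,-1],
    [0,0,-0.99,0,0,0,-1],
    [0,0,0,0.345,0.5,0,-1],
    [0,0,0,0.345,0.5,0,-1],
    [0,0,0,0.345,0.5,0,-1],
    [0,0,0,0.35,0.5,0,-1],
    [0,0,0,0,0,0,-1],
    [0,0,0,0,0,0,-1],
  ],
)

```text
clock: 25.12
position: [0.6137, -0.0541, 0.0447]
tool_rot: [-0.0, 0.725, 0.689, -0.0]
wrist_force: [-1.0, -0.0, -0.8]
opening: 0.0326
grip_force: 30.1
```

```bash
python3 -c "
from h import *
plan(617.5,-54,18.3,-3)"
```

```text
t=25.12 at [613.7 -54.1  44.7] yaw -2.97 tilt 0.04 open 32.6 F [-1.  -0.  -0.8] | az 0.003 then t [0.006 0.064 0.44 ]
```

Call:
play_rows(
  moves=[
    [0,0,0,0,0,0.2,-1],
    [0,0,0,0,0,0.2,-1],
    [0,0,0,0,0,0.04,-1],
    [0,0,0,0,0,0,-1],
    [0,0,0,0,0,0,-1],
  ],
)

```text
clock: 25.75
position: [0.613, -0.0546, 0.0181]
tool_rot: [-0.001, 0.726, 0.688, -0.001]
wrist_force: [-1.7, -0.5, 9.5]
opening: 0.0321
grip_force: 31.5
```

Call:
play_rows(
  moves=[
    [0,0,0,0,0.03,0,-1],
    [0,0,0,0,0.03,0,-1],
    [0,0,0,0,0.03,0,-1],
    [0,0,0,0,0,0,-1],
  ],
)

```text
clock: 26.25
position: [0.6133, -0.0546, 0.0181]
tool_rot: [-0.004, 0.725, 0.688, -0.004]
wrist_force: [-11.9, -1.2, 17.7]
opening: 0.0322
grip_force: 32.6
```

Call:
play_rows(
  moves=[
    [0,0,0,0,0.03,0,-1],
    [0,0,0,0,0.03,0,-1],
    [0,0,0,0,0,0,-1],
  ],
)

```text
clock: 26.62
position: [0.6178, -0.0546, 0.0181]
tool_rot: [-0.003, 0.726, 0.688, -0.003]
wrist_force: [-10.8, 0.2, 16.1]
opening: 0.0324
grip_force: 32.4
```

Ease off the table slightly, then finish toward the bar.

Call:
play_rows(
  moves=[
    [0,0,0,0,0,-0.015,-1],
    [0,0,0,0,0,0,-1],
  ],
)

```text
clock: 26.88
position: [0.6212, -0.0548, 0.0182]
tool_rot: [-0.001, 0.726, 0.688, -0.001]
wrist_force: [-4.6, -0.1, 5.3]
opening: 0.0319
grip_force: 31.3
```

Call:
play_rows(
  moves=[
    [0,0,0,0,0.02,0,-1],
    [0,0,0,0,0,0,-1],
  ],
)

```text
clock: 27.12
position: [0.6212, -0.0548, 0.0181]
tool_rot: [-0.002, 0.725, 0.688, -0.002]
wrist_force: [-7.9, 0.4, 7.9]
opening: 0.0324
grip_force: 31.5
```

Call:
play_rows(
  moves=[
    [0,0,0,0.03,0,-0.005,-1],
    [0,0,0,0.03,0,0,-1],
    [0,0,0,0.03,0,0,-1],
    [0,0,0,0.03,0,0,-1],
    [0,0,0,0,0,0,-1],
  ],
)

```text
clock: 27.75
position: [0.6215, -0.0498, 0.0182]
tool_rot: [-0.001, 0.725, 0.689, -0.003]
wrist_force: [-7.2, -7.6, 5.9]
opening: 0.0322
grip_force: 31.3
```

Call:
play_rows(
  moves=[
    [0,0,0,0.03,0,0,-1],
    [0,0,0,0,0,0,-1],
  ],
)

```text
clock: 28.0
position: [0.6216, -0.0481, 0.0183]
tool_rot: [-0.001, 0.725, 0.689, -0.003]
wrist_force: [-7.6, -8.3, 7.7]
opening: 0.0324
grip_force: 31.3
```

Call:
play_rows(
  moves=[
    [0,0,0,0.02,0,0,-1],
    [0,0,0,0,0,0,-1],
  ],
)

```text
clock: 28.25
position: [0.6217, -0.047, 0.0183]
tool_rot: [-0.001, 0.725, 0.689, -0.004]
wrist_force: [-7.6, -7.5, 5.7]
opening: 0.0321
grip_force: 31.3
```

Call:
play_rows(
  moves=[
    [0,0,0,0.02,0,0,-1],
    [0,0,0,0,0,0,-1],
  ],
)

```text
clock: 28.5
position: [0.6217, -0.047, 0.0183]
tool_rot: [-0.001, 0.725, 0.689, -0.004]
wrist_force: [-8.9, -11.4, 6.1]
opening: 0.032
grip_force: 31.3
```

Call:
play_rows(
  moves=[
    [0,0,0,0.02,0,0,-1],
    [0,0,0,0,0,0,-1],
  ],
)

```text
clock: 28.75
position: [0.6217, -0.0469, 0.0183]
tool_rot: [0.0, 0.725, 0.689, -0.005]
wrist_force: [-8.9, -14.5, 5.9]
opening: 0.0322
grip_force: 31.3
```

Call:
play_rows(
  moves=[
    [0,0,0,-0.05,-0.04,-0.01,-1],
    [0,0,0,0,0,0,0.1],
    [0,0,0,0,0,0,0.1],
    [0,0,0,0,0,0,0.1],
    [0,0,0,0,0,-0.4,0.1],
    [0,0,0,0,0,-0.5,0.1],
    [0,0,0,-0.4,0,0,-1],
    [0,0,0,-0.3,0,0,-1],
    [0,0,0,0,0,0,-1],
    [0,0,0,0,0,0,-1],
  ],
)

```text
clock: 30.0
position: [0.62, -0.0865, 0.073]
tool_rot: [-0.001, 0.726, 0.688, -0.0]
wrist_force: [-0.8, -0.4, 0.5]
opening: 0.0
grip_force: 0.0
```

```bash
python3 -c "
from h import *
plan(619.5,-90,40,-3)
p,d=bot.camera('side');cv2.imwrite('pics/g.png',cv2.resize(p[130:270,260:440],(771,600),interpolation=cv2.INTER_CUBIC))
W=cloud('side',d)*1000
C2=np.array([652.6,95.9]); a=np.radians(3);n_=np.array([np.cos(a),-np.sin(a)]); u=np.array([np.sin(a),np.cos(a)])
X=(W[...,:2]-C2)@n_; Y=(W[...,:2]-C2)@u; Z=W[...,2]
k=(X>-60)&(X<5)&(Y>-175)&(Y<-1)
for lo,hi in((12.8,17),(29,35)):
    kk=k&(Z>lo)&(Z<hi); c,l,s,_=cv2.connectedComponentsWithStats(kk.astype(np.uint8),connectivity=4)
    for i in range(1,c):
        if s[i,4]>15: print(lo,s[i,4],cv2.minAreaRect(np.stack([X[l==i],Y[l==i]],1).astype(np.float32)))
"
```

```text
t=30.00 at [620.  -86.5  73. ] yaw -3.04 tilt 0.09 open 0.0 F [-0.8 -0.4  0.5] | az -0.004 then t [-0.059 -0.005  0.55 ]
12.8 36 ((-38.28593444824219, -141.43186950683594), (17.48797607421875, 46.15806579589844), 6.008893013000488)
12.8 19 ((-13.647944450378418, -162.2212371826172), (7.446424961090088, 23.829456329345703), 83.20590209960938)
29 36 ((-35.08106231689453, -146.66464233398438), (12.64872932434082, 29.928743362426758), 13.847825050354004)
```

View pics/g.png

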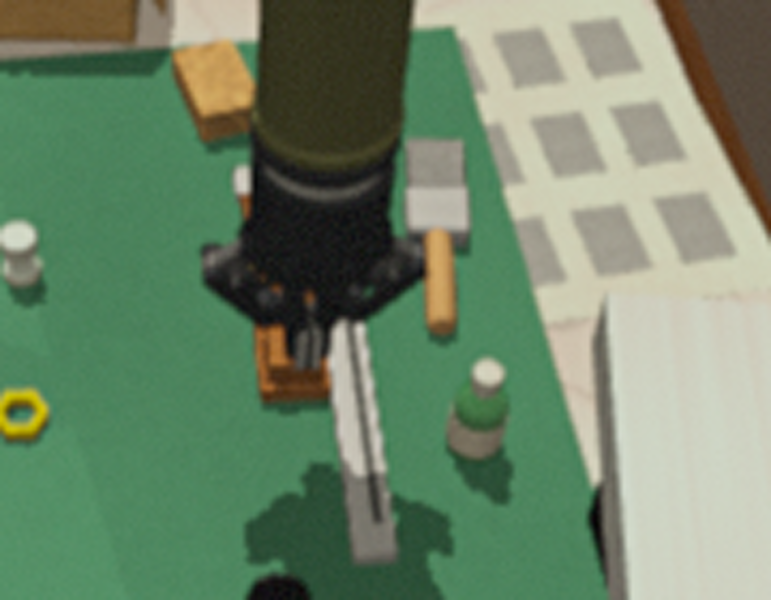

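Call:
play_rows(
  moves=[
    [0,0,0,-0.1,-0.04,0,-1],
    [0,0,0,0,0,0.5,-1],
    [0,0,0,0,0,0.5,-1],
    [0,0,0,0,0,0.08,-1],
    [0,0,0,0,0,0,-1],
  ],
)

```text
clock: 30.68
position: [0.6178, -0.0927, 0.0089]
tool_rot: [-0.0, 0.725, 0.688, -0.0]
wrist_force: [-0.5, -0.2, 0.2]
opening: -0.0001
grip_force: 0.0
```

Call:
play_rows(
  moves=[
    [0,0,0,0.06,0,0,-1],
    [0,0,0,0.06,0,0,-1],
    [0,0,0,0,0,0,-1],
  ],
)

```text
clock: 31.05
position: [0.6186, -0.0852, 0.0096]
tool_rot: [0.0, 0.725, 0.689, 0.0]
wrist_force: [0.4, 0.1, 0.6]
opening: -0.0002
grip_force: 0.0
```

Call:
play_rows(
  moves=[
    [0,0,0,0.05,0,0,-1],
    [0,0,0,0.03,0,0,-1],
    [0,0,0,0,0,0,-1],
  ],
)

```text
clock: 31.42
position: [0.6184, -0.0806, 0.0088]
tool_rot: [-0.0, 0.725, 0.688, -0.0]
wrist_force: [0.5, 0.1, 0.2]
opening: 0.0001
grip_force: 0.0
```

Call:
play_rows(
  moves=[
    [0,0,0,0.03,0,0,-1],
    [0,0,0,0,0,0,-1],
  ],
)

```text
clock: 31.68
position: [0.6184, -0.0789, 0.0088]
tool_rot: [-0.0, 0.725, 0.688, -0.0]
wrist_force: [0.1, -0.1, 0.4]
opening: -0.0004
grip_force: 0.0
```

Call:
play_rows(
  moves=[
    [0,0,0,0.03,0,0,-1],
    [0,0,0,0,0,0,-1],
  ],
)

```text
clock: 31.92
position: [0.6186, -0.0778, 0.0089]
tool_rot: [0.0, 0.725, 0.688, -0.0]
wrist_force: [0.1, -3.4, 0.1]
opening: 0.0003
grip_force: 1.5
```

Contact at y ≈ -0.078. Build the push up to about 10–12 N and hold.

Call:
play_rows(
  moves=[
    [0,0,0,0.03,0,0,-1],
    [0,0,0,0,0,0,-1],
  ],
)

```text
clock: 32.17
position: [0.6187, -0.0776, 0.0089]
tool_rot: [0.001, 0.725, 0.689, -0.001]
wrist_force: [-1.2, -8.2, -0.2]
opening: 0.0005
grip_force: 4.1
```

Call:
play_rows(
  moves=[
    [0,0,0,0.025,0,0,-1],
    [0,0,0,0,0,0,-1],
    [0,0,0,0,0,0,-1],
  ],
)

```text
clock: 32.55
position: [0.6187, -0.0775, 0.009]
tool_rot: [0.002, 0.725, 0.689, -0.002]
wrist_force: [-0.9, -12.3, -0.7]
opening: -0.0001
grip_force: 6.1
```

Call:
play_rows(
  moves=[
    [0,0,0,0.007,0,0,-1],
    [0,0,0,0,0,0,-1],
    [0,0,0,0,0,0,-1],
    [0,0,0,0,0,0,-1],
    [0,0,0,0,0,0,-1],
  ],
)

```text
clock: 33.17
position: [0.6187, -0.0774, 0.009]
tool_rot: [0.002, 0.725, 0.689, -0.002]
wrist_force: [-1.7, -13.3, 1.3]
opening: 0.0001
grip_force: 6.7
```

Call:
play_rows(
  moves=[
    [0,0,0,-0.1,0,0,-1],
    [0,0,0,-0.2,0,0,-1],
    [0,0,0,0,0,-0.6,-1],
    [0,0,0,0,0,-0.9,-1],
    [0,0,0,-0.6,-0.6,-0.6,-1],
    [0,0,0,-0.7,-0.7,0,-1],
    [0,0,0,-0.7,-0.7,0,-1],
    [0,0,0,-0.7,-0.7,0,-1],
    [0,0,0,0,0,0,-1],
  ],
)

```text
clock: 34.3
position: [0.4443, -0.2466, 0.1349]
tool_rot: [-0.001, 0.727, 0.686, -0.0]
wrist_force: [0.1, 0.3, 0.2]
opening: -0.0003
grip_force: 0.0
```

```bash
python3 -c "
from h import *
p,d=bot.camera('top');cv2.imwrite('pics/i.png',cv2.resize(p[100:310,120:530],(800,410),interpolation=cv2.INTER_CUBIC))
W=cloud('top',d)*1000
C2=np.array([652.6,95.9]); a=np.radians(3);n_=np.array([np.cos(a),-np.sin(a)]); u=np.array([np.sin(a),np.cos(a)])
X=(W[...,:2]-C2)@n_; Y=(W[...,:2]-C2)@u; Z=W[...,2]
k=(X>-60)&(X<3)&(Y>-175)&(Y<3)
kk=k&(Z>24)&(Z<40); c,l,s,_=cv2.connectedComponentsWithStats(kk.astype(np.uint8),connectivity=4)
for i in range(1,c):
    if s[i,4]>15: print(s[i,4],cv2.minAreaRect(np.stack([X[l==i],Y[l==i]],1).astype(np.float32)))
o=bot.get_obs();print(o['position'],o['clock'])
"
```

```text
372 ((-22.210451126098633, -34.68378448486328), (34.57438659667969, 57.59413528442383), 0.3409034311771393)
277 ((-22.185083389282227, -96.57725524902344), (34.024112701416016, 42.592750549316406), 1.1952954530715942)
181 ((-22.842639923095703, -144.42857360839844), (33.237937927246094, 27.318500518798828), 2.9017796516418457)
[ 0.44630101 -0.24571621  0.13503237] 34.35
```

View pics/i.png

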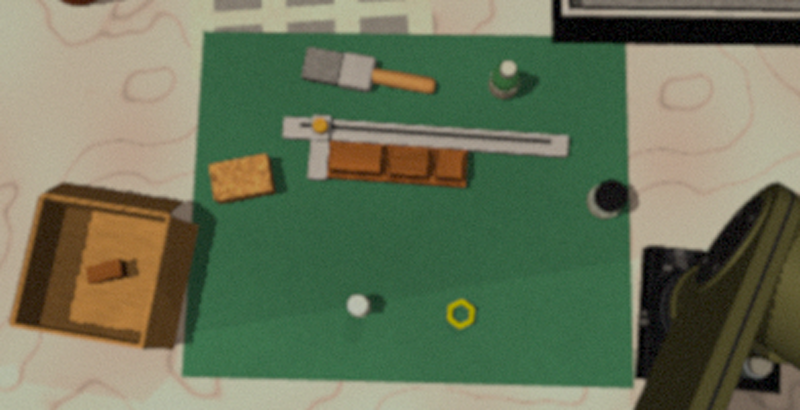

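```bash
python3 -c "
from h import *
C2=np.array([652.6,95.9]); a=np.radians(3);n_=np.array([np.cos(a),-np.sin(a)]); u=np.array([np.sin(a),np.cos(a)])
for n in('top','side'):
  R=[]
  for f in range(5):
    p,d=bot.camera(n); W=cloud(n,d)*1000
    X=(W[...,:2]-C2)@n_; Y=(W[...,:2]-C2)@u; Z=W[...,2]
    row=[]
    for lo,hi in((-70,0),(-125,-70),(-165,-125)):
      k=(X>-60)&(X<3)&(Y>lo)&(Y<hi)&(Z>29)&(Z<35); k[:, :]=k
      P=np.stack([X[k],Y[k]],1).astype(np.float32); r=cv2.minAreaRect(P)
      g=(r[2]+45)%90-45
      f_=(X>-55)&(X<0)&(Y>lo+6)&(Y<hi-6)&(Z>11.5)&(Z<17)
      # near-foot edge line
      e=[(b,X[f_&(Y>=b)&(Y<b+4)].min()) for b in range(int(lo)+8,int(hi)-8,4) if (f_&(Y>=b)&(Y<b+4)).any()]
      s=np.polyfit(*np.array(e).T,1) if len(e)>2 else [9,9]
      row+= [r[0][0],r[0][1],g,-np.degrees(np.arctan(s[0]))]
    R.append(row)
  print(n,np.median(R,0).reshape(3,4).round(2),np.std(R,0).round(2))
"
```

```text
top [[ -22.58  -34.35    0.4     0.32]
 [ -22.56  -96.75    0.24   -0.15]
 [ -22.68 -144.38    3.55   -4.2 ]] [0.19 0.11 0.41 0.81 0.19 0.08 1.23 0.23 0.05 0.02 0.47 5.62]
side [[ -23.75  -35.32   -0.56   -0.77]
 [ -23.35  -98.9    -3.14   -0.9 ]
 [ -23.78 -145.61    2.12    0.78]] [0.09 0.43 0.34 6.61 0.17 0.42 2.13 1.07 0.19 0.44 1.   2.47]
```

```bash
python3 -c "
from h import *
ps=np.mean([bot.camera('top')[0].astype(float) for _ in range(8)],0).astype(np.uint8)
# rectify to bar frame at z=32 mm plane, 4 px/mm
K,R,t=cal('top'); C2=np.array([652.6,95.9]); a=np.radians(3);n_=np.array([np.cos(a),-np.sin(a)]); u=np.array([np.sin(a),np.cos(a)])
src=[];dst=[]
for X,Y in((-60,-170),(-60,10),(30,-170),(30,10)):
    w=np.append((C2+X*n_+Y*u)/1000,.014); c=K@(R@w+t); src.append(c[:2]/c[2]); dst.append(((10-Y)*4.3,(30-X)*4.3))
H=cv2.getPerspectiveTransform(np.float32(src),np.float32(dst))
cv2.imwrite('pics/j.png',cv2.warpPerspective(ps,H,(774,387),flags=cv2.INTER_CUBIC))
print(bot.get_obs()['clock'])"
```

```text
35.25
```

View pics/j.png

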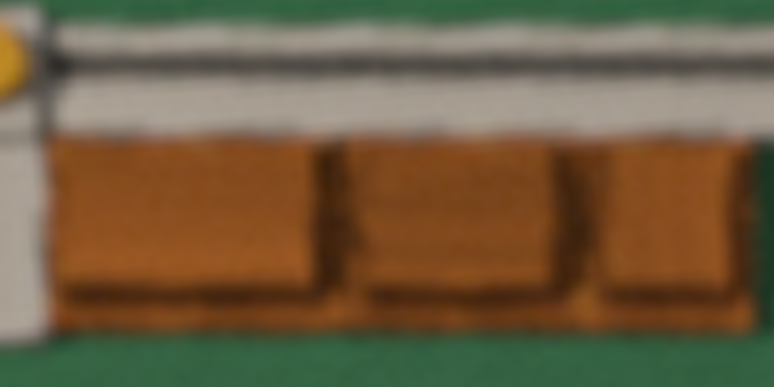

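```bash
python3 -c "
from workcell import bot
print(bot.job_done())"
```

```text
the job is handed in; nothing more can be done
None
```

The job is handed in, with no verdict returned. The offcut is in the carton, the row stands closed and flush against the bar in the final top view, and it was pressed from the short end at about 12–13 N for over half a second.

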